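# Clear the lid and finish the column of sample cases

### The arm

A 6-joint arm with a two-finger parallel gripper is mounted at the origin on the work surface. World frame = base frame: x ahead of the robot, y to its left, z up, the work surface at z = 0. Lengths are in m, angles in degrees, forces in N, time in s.
With the tool pointing down it reaches from about 0.3 to 0.75 m from the base axis. Payload 8.5 kg.
Tool frame: the origin (TCP) lies between the finger pads, 19 mm behind the fingertips; this is the grasp point; z points along the fingers, y is the line along which they close (so a half turn about z gives the same grasp; the last joint's range is limited). The gripper opens to 85 mm and grips with 20 to 120 N. Pads are 22 mm wide; open, the fingers measure 114 mm over their backs; the gripper's body (76 mm by 85 mm) begins 54 mm behind the grasp point. The pads swing forward as they close: fully open they stand 13 mm farther back than shut.
Start: joints at [-79.429, 21.807, 74.336, -0, 83.858, -12.336], TCP at [0.214, -0.507, 0.25] pointing down, gripper open.
Joint ranges: [-178.18, 178.18], [-50.72, 133.34], [12.68, 142.11], [-81.47, 261.47], [9.98, 163.14], [-165.26, 165.26]. Speed limits (degrees/s): [136.94, 136.94, 180, 180, 180, 180].

### API

Orientations are given as a 3x3 rotation matrix whose columns are the frame's x, y, z axes.
In Python, from rig import observe, cams, ticket gives the robot as it stands.
- The arm moves only by the tool move_arm, never from a script. Its arguments are lists of equal length, an entry for each row: "jaw": the finger opening in cm, from 0 to 8.54; "dp": the shift along the tool's x, y, z in cm, a list of three; "turn": the turn, a rotation vector about the tool's x, y, z in rad, a list of three. In form: {"jaw": [jaw, ...], "dp": [[tx, ty, tz], ...], "turn": [[wx, wy, wz], ...]}. A call has 1 to 12 rows; each row shifts and turns the commanded pose from where the row before left it, along the tool's axes as they then stand; what a row does not reach is not made up. A row lasts 1/12 s, in which the tool goes at most 41.7 mm and 7.16 degrees, less where a joint would pass 70% of its speed; a pose out of reach is approached as far as the arm can. A call is refused whole if a number of a shift passes 4.17 or a number of a turn 0.125, either way. A call with a gripper value outside its range is refused whole. The fingers move at their own pace and stop on an object; "force" is the grip in N (left out, the last holds). Time passes only in rows, so rows that do not move let the fingers close. It gives the time, the measured TCP pose, the force, the opening and the grip force at its end, in the units of the state.
- observe(): the state, without advancing time (a new reading comes with each control period).
- cams.get_image(name): name is "scene" or "top" or "wrist"; returns (picture, depth): 420x560x3 uint8, red, green, blue; 420x560 float32, m along the optical axis (not along the pixel's ray), 0 where there is no reading.
- cams.calibration(name): a dict with "vertical_fov" (degrees; the focal length in pixels is half the picture's height over the tangent of half this angle, whatever the lens; pixels are square), "cx", "cy" (the principal point, pixels), "view" (4x4, takes a point from world to camera coordinates); the wrist camera has in their place "tool_from_camera" (4x4, takes a point from camera to tool coordinates, whose origin is the TCP and whose axes are the flange's). Camera axes: x right, y up, looking along -z (the intrinsics and any distortion apply to the point x, -y, -z); pixel columns grow to the right and rows downward; lengths in m; the calibration is good to about 2 mm. A picture is of the moment at which its call begins: read the wrist's pose just before it. calibration takes no time and is no camera call.
- ticket.close_job(): hands the job in; it is judged then, once.
Trained networks look in the newest picture that a camera, given by its name, has taken for a name from the list of things; names that differ only in an ending like _2 or _b are one class to them, and where a whole thing is asked for, a point or a joint stands for the part that bears it (a point fixed in the world has none). Each returns a list of dicts, best first, with "p" (0 to 1); they miss things now and then, are a little off and sometimes report something else, mostly with a low value. They report only what shows in the picture. A call takes as long as a camera call. They do not tell look-alikes from the thing itself.
- cams.spot_in(camera, query): "box" ([centre column, centre row, width, height] as shares, 0 to 1, of the picture: columns of its width, rows of its height, round what is visible of it).
- cams.outline_of(camera, query): "mask" (420x560 bool, what is visible of it) and "box" ([centre column, centre row, width, height] as shares, 0 to 1, of the picture: columns of its width, rows of its height, round what is visible of it).
- cams.mark_of(camera, query): "location" ([column, row] as shares, 0 to 1, of the picture: columns of its width, rows of its height: a listed point, or the origin of a listed thing).
The state is a dict: "time_s": time; "q": joint angles; "qvel": joint speeds; "joint_efforts": joint torques, N m; "position": TCP position; "tool_rot": TCP orientation; "ft_force": force on the tool from outside, world axes, zero at the start; "wrist_torque": the same for the moment, N m; "grip_width": finger opening in m; "gripper_force": force on a finger pad.
Only numpy, scipy, OpenCV 4.12 (cv2) and the standard library are available. Lean on these libraries where they do the work, as an engineer would, in place of code of your own. Each camera call takes 0.05 s, during which the arm holds its last target. There are 200 camera calls.

### The job

Take the orange scraper block and use it to wipe the four brass chips off the top of the column of cases into the red scrap tray beside it; do not touch the chips with the fingers. Then stand the scraper back upright on its black mat, and after that set the remaining closed case (blue body, white lid) the right way up and squarely on the column, edges flush and without dropping it. Keep clear of the lamp that hangs over the column, and leave the bottle, the jar and the part in the blue tray where they are.

Things in the scene. Friction and masses are not known exactly. Their poses are not given: they have to be found in the camera images.
- column: Two closed grey cases with flat white lids, stacked, fixed: 120 (x) x 66 (y) x 80 mm high. Origin: centre of the underside. The flat top with the chips is at z = 80 mm. The lamp bar passes over it: a tool pointing straight down does not fit under the lamp; one whose upper end leans about 30 degrees from vertical towards the column's -x side (the robot) does.
- case: The remaining closed case, loose, blue body with white lid, 120 (x) x 66 (y) x 40 mm high, 250 g nominal, on the bench. Origin: centre of its underside, z up. It can be pinched across its 66 mm width. Its two ends are alike, apart from a small steel catch on the -x end: either way round is fine.
- scraper: Orange scraper, loose, about 200 g, on the mat. Foot: bar 120 (x) x 24 (y) x 20 mm high, black lower edge. Origin: centre of the foot's underside. From the middle of the foot a flat handle, 18 mm thick (y), 24 mm wide, leans 30 degrees from vertical towards its own -x (the robot); centre line from (0, 0, 20) to (-38, 0, 82) mm. Pinch it along y.
- mat: Black rubber mat for the scraper, fixed, 160 (x) x 70 (y) x 3 mm thick. Origin: centre of its underside; the top is at z = 3 mm.
- scrap_tray: Red open scrap tray, fixed, 150 (x) x 90 (y) x 20 mm high, walls and floor 3 mm, its long side against one long (y) side of the column. Origin: centre of its underside; long axis x parallel to the column's x.
- parts_tray: Blue open tray for good parts, fixed, same size as the scrap tray, against the other long side of the column; which side is which varies. Origin: centre of its underside.
- lamp: Bench lamp, fixed. Origin: centre of the underside of its round foot (radius 50 mm) beyond the column. A 14 mm post stands there up to z = 327 mm; from it an arm runs along the lamp's -x to a white bar 30 (x) x 120 (y) mm centred at x = -160 mm, underside at z = 290 mm, top at 314 mm, that is across and above the column.
- bottle: Brown glass bottle, loose bystander, radius 25, height 120 mm, origin centre of underside.
- jar: White jar with blue cap, loose bystander, radius 28, height 70 mm, origin centre of underside.
- part: Finished part, loose bystander lying in the blue tray, aluminium with black top, 40 x 22 x 20 mm, origin centre of underside.
- chip1: Loose brass chip, 14 x 12 x 9 mm, 12 g, L-shaped in plan, at first on the column's top. Origin: centre of its underside, z up at the start.
- chip2: Loose brass chip, 14 x 12 x 9 mm, 12 g, L-shaped in plan, at first on the column's top. Origin: centre of its underside, z up at the start.
- chip3: Loose brass chip, 14 x 12 x 9 mm, 12 g, L-shaped in plan, at first on the column's top. Origin: centre of its underside, z up at the start.
- chip4: Loose brass chip, 14 x 12 x 9 mm, 12 g, L-shaped in plan, at first on the column's top. Origin: centre of its underside, z up at the start.
There are look-alikes about, which are no part of the job. Of the things that look like the mat, the larger one is meant. There is more than one size of the column; the one meant has the size given above.

How it is judged:
By the outcome, as a careful person would: the job done as asked, in the order asked, and still so for the second after the job is handed in, with the robot touching nothing.
It also fails if it takes over 70 s, if anything falls off the work surface, if the arm or the gripper's body presses on something with over 40 N, if the wrist force passes 120 N, or if a joint passes its speed limit or range.

## Working session

There is one attempt and no reset: what is moved stays moved. The work goes in short steps, Python scripts to look and compute and a tool call to move; the robot and the scene stay as the last step left them, time stands still between calls to the robot, and variables do not carry over. Pictures are saved under pics/ and viewed, at most 10 in all, crops included, and the job is handed in when it is done.

Besides the shell and the picture viewer there is one more tool, called after "Call:" as a command line: name --argument value ..., lists and objects as JSON in quotes. move_arm: Moves the arm, as the interface text tells. Its arguments: {"type":"object","properties":{"jaw":{"type":"array","items":{"type":"number"}},"dp":{"type":"array","items":{"type":"array","items":{"type":"number"}}},"turn":{"type":"array","items":{"type":"array","items":{"type":"number"}}},"force":{"type":"number"}},"required":["jaw","dp","turn"]}

```bash
ls; mkdir -p pics
cat > h.py <<'E'
import numpy as np, cv2
from rig import observe, cams, ticket
def cal(n):
    c=cams.calibration(n); f=210/np.tan(np.radians(c["vertical_fov"])/2); return c,f
def c2w(n):
    c,f=cal(n)
    if n=="wrist":
        s=observe(); T=np.eye(4); T[:3,:3]=s["tool_rot"]; T[:3,3]=s["position"]
        return T@np.array(c["tool_from_camera"]),c,f
    return np.linalg.inv(np.array(c["view"])),c,f
def und(c,f,u,v):
    d=c.get("distortion",None)
    K=np.array([[f,0,c["cx"]],[0,f,c["cy"]],[0,0,1]])
    p=np.stack([np.ravel(u),np.ravel(v)],-1).astype(float)
    if d is None: return (p-[c["cx"],c["cy"]])/f
    return cv2.undistortPoints(p[:,None],K,np.array(d,float))[:,0]
def depth_pts(n,u,v,z,M=None):
    M,c,f=M or c2w(n); q=und(c,f,u,v); z=np.ravel(z)
    P=np.stack([q[:,0]*z,-q[:,1]*z,-z,np.ones_like(z)],-1)
    return (P@M.T)[:,:3]
def plane_pts(n,u,v,h,M=None):
    M,c,f=M or c2w(n); q=und(c,f,u,v)
    d=np.stack([q[:,0],-q[:,1],-np.ones(len(q))],-1)@M[:3,:3].T
    o=M[:3,3]; t=(h-o[2])/d[:,2]; return o+t[:,None]*d
def save(n,p): cv2.imwrite(p,cv2.cvtColor(n,cv2.COLOR_RGB2BGR))
E
python3 - <<'E'
from h import *
for n in("scene","top","wrist"):
    print(n,cams.calibration(n))
a,da=cams.get_image("scene");b,db=cams.get_image("top")
np.savez("first.npz",a=a,da=da,b=b,db=db)
save(a,"pics/s0.png");save(b,"pics/t0.png")
for q in ["column","case","scraper","mat","scrap_tray","parts_tray","lamp","bottle","jar","part","chip1"]:
    for n,dd in(("top",db),("scene",da)):
        r=cams.outline_of(n,q)
        for k in r[:4]:
            m=k["mask"]; v,u=np.nonzero(m&(dd>0))
            if len(u)<5: continue
            P=depth_pts(n,u,v,dd[v,u]); 
            print(q,n,round(k["p"],2),np.round(np.array(k["box"])*[560,420,560,420]).astype(int),np.median(P,0).round(3),np.percentile(P,2,axis=0).round(3),np.percentile(P,98,axis=0).round(3))
E
```

```text
pics
scene {'vertical_fov': 44.50788656822528, 'cx': 285.5459541785891, 'cy': 202.81105927343674, 'view': array([[ 0.70449773,  0.70965827,  0.00825119, -0.41796216],
       [-0.6085529 ,  0.59806388,  0.52151985,  0.30197372],
       [ 0.36516614, -0.37243084,  0.85319925, -1.20901308],
       [ 0.        ,  0.        ,  0.        ,  1.        ]])}
top {'vertical_fov': 53.39841042532958, 'cx': 285.8129448898458, 'cy': 207.15262167822908, 'view': array([[ 0.01656541, -0.99862388,  0.04975881, -0.02927742],
       [ 0.98308458,  0.02534582,  0.18138991, -0.61437908],
       [-0.18240148,  0.04591232,  0.9821516 , -0.81698676],
       [ 0.        ,  0.        ,  0.        ,  1.        ]])}
wrist {'vertical_fov': 68.8767054794784, 'cx': 278.5040926824046, 'cy': 208.98411739130916, 'tool_from_camera': array([[ 2.54814322e-04,  9.49363852e-01,  3.14178631e-01,
         7.99315794e-02],
       [ 9.99999934e-01, -1.60113416e-04, -3.27229180e-04,
        -1.65243774e-04],
       [-2.60355341e-04,  3.14178694e-01, -9.49363829e-01,
        -1.24342942e-01],
       [ 0.00000000e+00,  0.00000000
[... 2705 characters left out ...]
8 0.218 0.008] [0.776 0.266 0.073]
jar scene 0.59 [243 358  33  42] [ 0.732 -0.229  0.082] [ 0.703 -0.247  0.007] [ 0.747 -0.203  0.122]
jar scene 0.38 [340 198 134 204] [0.725 0.04  0.301] [ 0.58  -0.037  0.001] [0.8   0.213 0.328]
jar scene 0.18 [330 203  81  71] [0.613 0.121 0.005] [0.523 0.068 0.   ] [0.677 0.153 0.023]
part top 0.7 [229 225  19  10] [0.58  0.106 0.015] [0.57  0.088 0.004] [0.591 0.126 0.025]
part scene 0.74 [318 197  20  16] [0.586 0.105 0.016] [0.571 0.079 0.003] [0.597 0.134 0.04 ]
chip1 scene 0.54 [322 211  14  14] [0.641 0.043 0.088] [0.632 0.036 0.08 ] [0.647 0.053 0.091]
chip1 scene 0.52 [304 222   9   7] [0.628 0.008 0.089] [0.623 0.001 0.082] [0.632 0.014 0.093]
```

View pics/s0.png

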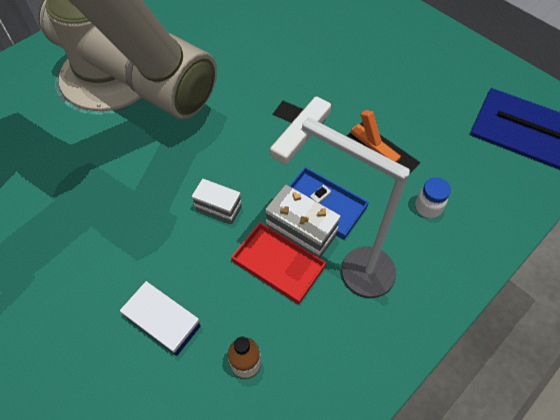

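View pics/t0.png

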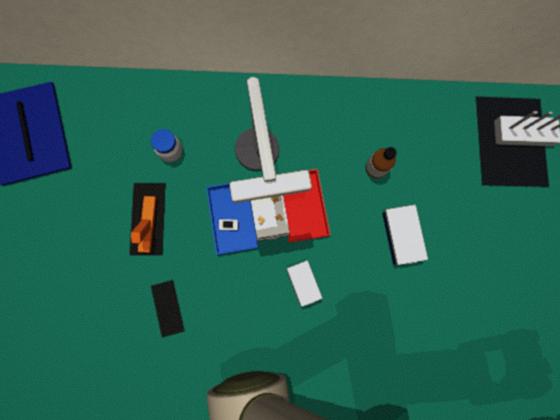

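The scene picture shows the column with four chips at (302,215), with the red tray on its −y side at (278,263) and the blue tray on its +y side at (330,205). The scraper on its mat is at (375,140), the closed case at (160,318), and the lamp bar runs over the column. The top view agrees. Next I fit yaws and centres.

```bash
cat > fit.py <<'E'
from h import *
def rect(P):
    (c,s,a)=cv2.minAreaRect((P[:,:2]*1000).astype(np.float32)); 
    if s[0]<s[1]: s=s[::-1];a+=90
    a=(a+90)%180-90
    return np.round(c,1),np.round(s,1),round(a,1)
E
python3 - <<'E'
from fit import *
D=np.load("first.npz")
for n,i in(("top","b"),("scene","a")):
    im,d=D[i],D["d"+i]; v,u=np.nonzero(d>0); P=depth_pts(n,u,v,d[v,u]); C=im[v,u].astype(int)
    hsv=cv2.cvtColor(im,cv2.COLOR_RGB2HSV)[v,u].astype(int)
    def sel(x,y,z): return (abs(P[:,0]-x[0])<x[1])&(abs(P[:,1]-y[0])<y[1])&(P[:,2]>z[0])&(P[:,2]<z[1])
    def rep(name,m):
        Q=P[m]
        # trim isolated points
        from scipy.spatial import cKDTree
        k=cKDTree(Q[:,:2]).query(Q[:,:2],k=5)[0][:,4]; Q=Q[k<.006]
        print(n,name,len(Q),rect(Q) if len(Q)>5 else 0,np.median(Q,0).round(4))
    rep("coltop",sel((.62,.1),(.02,.06),(.072,.084)))
    rep("casetop",sel((.565,.1),(-.275,.07),(.033,.047)))
    org=(hsv[:,0]<14)&(hsv[:,1]>150)
    rep("foot",org&sel((.58,.12),(.275,.06),(.012,.026)))
    rep("handle",org&sel((.58,.12),(.275,.06),(.03,.1)))
    rep("handletop",org&sel((.58,.12),(.275,.06),(.075,.1)))
    rep("mat",sel((.59,.12),(.28,.07),(-.01,.03))&(hsv[:,2]<60)&(P[:,2]<.012))
    rep("red",sel((.62,.12),(-.06,.08),(.012,.024))&((hsv[:,0]<6)|(hsv[:,0]>174))&(hsv[:,1]>150))
    rep("blue",sel((.6,.12),(.1,.08),(.012,.024))&(hsv[:,0]>105)&(hsv[:,0]<130)&(hsv[:,1]>120))
    rep("bar",sel((.64,.06),(.03,.1),(.30,.32)))
    rep("chips",sel((.62,.1),(.02,.06),(.085,.1)))
    m=sel((.62,.1),(.02,.06),(.0845,.1)); Q=P[m]
    import scipy.cluster.hierarchy as H
    if len(Q)>8:
        l=H.fcluster(H.linkage(Q[:,:2]),.006,'distance')
        for j in set(l): 
            if (l==j).sum()>4: print("  chip",Q[l==j].mean(0).round(4),(l==j).sum())
E
```

```text
top coltop 1134 (array([589.9,  17.6]), array([78.9, 66. ]), 10.8) [0.5894 0.0186 0.0793]
top casetop 1720 (array([ 565.3, -276.1]), array([121.4,  67. ]), 10.6) [ 0.5643 -0.2753  0.0393]
top foot 348 (array([577.3, 279.5]), array([118.5,  25.5]), -1.6) [0.5561 0.2741 0.0215]
top handle 298 (array([557.7, 279.2]), array([53.5, 18.4]), -2.4) [0.5544 0.2759 0.0723]
top handletop 141 (array([545.4, 280. ]), array([28.7, 18.4]), -1.2) [0.5442 0.2787 0.0831]
top mat 1414 (array([593.7, 283. ]), array([157.9,  70.1]), 1.3) [0.6083 0.2688 0.0022]
top red 213 (array([628.3, -55.4]), array([150.7,  90. ]), 10.9) [ 0.5998 -0.091   0.019 ]
top blue 241 (array([597.9,  99.3]), array([149.9,  88.6]), 11.1) [0.5722 0.1119 0.0188]
top bar 1529 (array([600.1,  19.6]), array([119.9,  30.7]), -79.2) [0.5984 0.0167 0.313 ]
top chips 100 (array([601.8,  21.3]), array([49.3, 49.2]), -77.2) [0.588  0.0093 0.0881]
  chip [0.625  0.0091 0.088 ] 30
  chip [0.5821 0.0361 0.0882] 35
  chip [ 5.883e-01 -1.000e-04  8.870e-02] 35
scene coltop 2031 (array([612.5,  21.4]), array([122. ,  67.2]), 11.1) [0.616  0.019
[... 274 characters left out ...]
18 0.2737 0.0621]
scene handletop 118 (array([548.7, 279.9]), array([27.7, 18.7]), 0.6) [0.5512 0.2769 0.0833]
scene mat 387 (array([593.4, 296.5]), array([162. ,  47.3]), 7.1) [0.639  0.3065 0.0039]
scene red 685 (array([629.3, -55.3]), array([151.6,  92.8]), 10.4) [ 0.6326 -0.0614  0.0192]
scene blue 381 (array([599.7, 100.1]), array([150.6,  91.3]), 10.3) [0.6111 0.1339 0.0185]
scene bar 1527 (array([642. ,  26.9]), array([120.9, 111.5]), -79.4) [0.6059 0.0085 0.314 ]
scene chips 185 (array([615.2,  23. ]), array([71.7, 50.9]), 12.2) [0.6231 0.0167 0.0889]
  chip [0.6278 0.0091 0.0893] 47
  chip [0.6405 0.0435 0.0888] 48
  chip [ 0.5903 -0.0013  0.0888] 52
  chip [0.5841 0.0357 0.0884] 43
```

```bash
cat > plan.py <<'E'
from h import *
from scipy.spatial.transform import Rotation as Ro
def toolR(yaw,lean=30,flip=False):
    R=Ro.from_euler('z',yaw,degrees=True).as_matrix()
    a=np.radians(lean); z=R@[np.sin(a),0,-np.cos(a)]; y=R@[0,1.,0]*(1 if flip else -1); x=np.cross(y,z)
    return np.stack([x,y,z],-1)
def plan(pts,R,p=None,R0=None,v=4.0,w=.12):
    s=observe(); p=s["position"] if p is None else p; R0=np.array(s["tool_rot"]) if R0 is None else R0
    r=Ro.from_matrix(R0.T@R).as_rotvec(); n=int(np.ceil(max(abs(r).max()/w,np.linalg.norm(r)/.122)-1e-6))
    print("turn",n,(r/max(n,1)).round(4))
    p=np.array(p)
    for q in pts:
        d=R.T@(np.array(q)-p)*100; n=max(1,int(np.ceil(np.linalg.norm(d)/v))); print("  to",np.round(q,4),"tool cm",d.round(2),"rows",n,(d/n).round(3)); p=np.array(q)
E
python3 - <<'E'
from plan import *
s=observe(); print(s["time_s"],np.round(s["tool_rot"],3),s["position"],s["ft_force"])
g=np.array([.554,.280,.064])
for f in(0,1):
    R=toolR(-1.6,flip=f); print(R.round(2)); plan([g-.1*R[:,2]],R)
R=toolR(-1.6);c=Ro.from_euler('z',10.8,degrees=True).as_matrix().T
for q in [(.628,.0091),(.6405,.0435),(.590,-.001),(.584,.036),(.6,.0196)]: print((c@[q[0]-.612,q[1]-.0212,0]).round(4))
E
```

```text
1.2 [[ 0.921  0.389 -0.   ]
 [ 0.389 -0.921  0.   ]
 [ 0.    -0.    -1.   ]] [ 0.21405457 -0.50661272  0.25000628] [-0.05390653 -0.09983315  0.32034816]
[[ 0.87 -0.03  0.5 ]
 [-0.02 -1.   -0.01]
 [ 0.5  -0.   -0.87]]
turn 6 [-0.0187  0.0859  0.0696]
  to [0.504  0.2814 0.1506] tool cm [ 18.23 -79.58  22.  ] rows 22 [ 0.828 -3.617  1.   ]
[[-0.87  0.03  0.5 ]
 [ 0.02  1.   -0.01]
 [-0.5   0.   -0.87]]
turn 23 [-0.0307 -0.0067 -0.1144]
  to [0.504  0.2814 0.1506] tool cm [-18.23  79.58  22.  ] rows 22 [-0.828  3.617  1.   ]
[ 0.0134 -0.0149  0.    ]
[0.0322 0.0166 0.    ]
[-0.0258 -0.0177  0.    ]
[-0.0247  0.0198  0.    ]
[-0.0121  0.0007  0.    ]
```

Run:
```python
from plan import *
s=observe(); R=np.array(s["tool_rot"]); q=np.array([.49,.282,.2]); plan([q],R)
R2=toolR(-1.6,flip=True); plan([np.array([.554,.280,.064])-.1*R2[:,2]],R2,p=q)
```

```text
turn 0 [0. 0. 0.]
  to [0.49  0.282 0.2  ] tool cm [ 56.11 -61.9    5.  ] rows 21 [ 2.672 -2.948  0.238]
turn 23 [-0.0307 -0.0067 -0.1144]
  to [0.504  0.2814 0.1506] tool cm [ 1.25 -0.02  4.98] rows 2 [ 0.627 -0.011  2.49 ]
```

Call:
move_arm --jaw '[8.5,8.5,8.5,8.5,8.5,8.5,8.5,8.5,8.5,8.5,8.5]' --dp '[[2.55,-2.81,0.23],[2.55,-2.81,0.23],[2.55,-2.81,0.23],[2.55,-2.81,0.23],[2.55,-2.81,0.23],[2.55,-2.81,0.23],[2.55,-2.81,0.23],[2.55,-2.81,0.23],[2.55,-2.81,0.23],[2.55,-2.81,0.23],[2.55,-2.81,0.23]]' --turn '[[0,0,0],[0,0,0],[0,0,0],[0,0,0],[0,0,0],[0,0,0],[0,0,0],[0,0,0],[0,0,0],[0,0,0],[0,0,0]]'

```text
time_s: 2.12
position: [0.3523, -0.111, 0.2249]
tool_rot: [[0.921, 0.389, 0.001], [0.389, -0.921, -0.001], [0.001, 0.001, -1.0]]
ft_force: [-0.2, -0.7, 0.1]
grip_width: 0.0848
gripper_force: 0.0
```

Call:
move_arm --jaw '[8.5,8.5,8.5,8.5,8.5,8.5,8.5,8.5,8.5,8.5,8.5]' --dp '[[2.55,-2.81,0.23],[2.55,-2.81,0.23],[2.55,-2.81,0.23],[2.55,-2.81,0.23],[2.55,-2.81,0.23],[2.55,-2.81,0.23],[2.55,-2.81,0.23],[2.55,-2.81,0.23],[2.55,-2.81,0.23],[2.55,-2.81,0.23],[2.55,-2.81,0.23]]' --turn '[[0,0,0],[0,0,0],[0,0,0],[0,0,0],[0,0,0],[0,0,0],[0,0,0],[0,0,0],[0,0,0],[0,0,0],[0,0,0]]'

```text
time_s: 3.03
position: [0.4904, 0.2833, 0.1993]
tool_rot: [[0.921, 0.39, 0.0], [0.39, -0.921, 0.0], [0.0, 0.0, -1.0]]
ft_force: [1.6, -1.1, -0.1]
grip_width: 0.085
gripper_force: 0.0
```

Call:
move_arm --jaw '[8.5,8.5,8.5,8.5,8.5,8.5,8.5,8.5,8.5,8.5,8.5,8.5]' --dp '[[0,0,0],[0,0,0],[0,0,0],[0,0,0],[0,0,0],[0,0,0],[0,0,0],[0,0,0],[0,0,0],[0,0,0],[0,0,0],[0,0,0]]' --turn '[[-0.03,-0.007,-0.114],[-0.03,-0.007,-0.114],[-0.03,-0.007,-0.114],[-0.03,-0.007,-0.114],[-0.03,-0.007,-0.114],[-0.03,-0.007,-0.114],[-0.03,-0.007,-0.114],[-0.03,-0.007,-0.114],[-0.03,-0.007,-0.114],[-0.03,-0.007,-0.114],[-0.03,-0.007,-0.114],[-0.03,-0.007,-0.114]]'

```text
time_s: 4.03
position: [0.4902, 0.2814, 0.1994]
tool_rot: [[-0.18, 0.95, 0.255], [0.946, 0.238, -0.218], [-0.268, 0.202, -0.942]]
ft_force: [0.5, -0.6, 0.2]
grip_width: 0.0846
gripper_force: 0.0
```

Call:
move_arm --jaw '[8.5,8.5,8.5,8.5,8.5,8.5,8.5,8.5,8.5,8.5,8.5,8.5]' --dp '[[0,0,0],[0,0,0],[0,0,0],[0,0,0],[0,0,0],[0,0,0],[0,0,0],[0,0,0],[0,0,0],[0,0,0],[0,0,0],[0,0,0]]' --turn '[[-0.03,-0.007,-0.114],[-0.03,-0.007,-0.114],[-0.03,-0.007,-0.114],[-0.03,-0.007,-0.114],[-0.03,-0.007,-0.114],[-0.03,-0.007,-0.114],[-0.03,-0.007,-0.114],[-0.03,-0.007,-0.114],[-0.03,-0.007,-0.114],[-0.03,-0.007,-0.114],[-0.03,-0.007,-0.114],[0,0,0]]'

```text
time_s: 5.03
position: [0.4899, 0.2807, 0.1994]
tool_rot: [[-0.87, 0.038, 0.492], [0.03, 0.999, -0.024], [-0.493, -0.006, -0.87]]
ft_force: [0.2, 0.0, 0.6]
grip_width: 0.0855
gripper_force: 0.0
```

Run:
```python
from plan import *
from fit import rect
s=observe(); print(s["time_s"],np.round(s["q"],1),np.round(s["tool_rot"],3),s["position"])
M=c2w("wrist"); im,d=cams.get_image("wrist"); save(im,"pics/w1.png")
hsv=cv2.cvtColor(im,cv2.COLOR_RGB2HSV); o=(hsv[...,0]<14)&(hsv[...,1]>150)&(d>0)
v,u=np.nonzero(o); P=depth_pts("wrist",u,v,d[v,u],M); 
P=P[(abs(P[:,1]-.28)<.06)&(P[:,2]<.12)&(abs(P[:,0]-.57)<.12)]
for a,b in((.016,.026),(.03,.1),(.03,.06),(.06,.1)):
    Q=P[(P[:,2]>a)&(P[:,2]<b)]; print(a,b,len(Q),rect(Q),Q.min(0).round(4),Q.max(0).round(4),np.median(Q,0).round(4))
R2=toolR(-1.6,flip=True); plan([np.array([.554,.280,.064])-.08*R2[:,2]],R2)
```

```text
5.0333 [ 23.1  18.7  94.3 -18.9  41.6 -53.5] [[-0.87   0.038  0.492]
 [ 0.03   0.999 -0.024]
 [-0.493 -0.006 -0.87 ]] [0.48993328 0.28071811 0.1993925 ]
0.016 0.026 20 (array([561. , 279.9]), array([84.3, 24. ]), -1.7) [0.5192 0.2667 0.0171] [0.6027 0.2929 0.0223] [0.5583 0.269  0.0211]
0.03 0.1 22 (array([543.7, 281.3]), array([22.9, 17.2]), 17.6) [0.5333 0.2715 0.0329] [0.5566 0.2894 0.0873] [0.5448 0.2882 0.0807]
0.03 0.06 5 (array([548. , 281.4]), array([13.6, 13.6]), -67.4) [0.5444 0.2725 0.0329] [0.5566 0.2883 0.0555] [0.5466 0.2785 0.0514]
0.06 0.1 17 (array([540.9, 280.4]), array([17.9, 15.3]), 89.3) [0.5333 0.2715 0.0638] [0.5487 0.2894 0.0873] [0.5425 0.2892 0.0827]
turn 1 [-0.0115 -0.0082 -0.0127]
  to [0.514  0.2811 0.1333] tool cm [1.24 0.1  6.93] rows 2 [0.622 0.049 3.465]
```

View pics/w1.png

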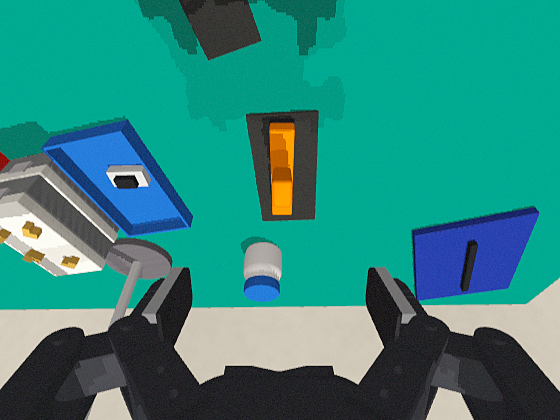

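Wrist view: the scraper, on the larger mat at (282,165), is centred between the fingers and the handle is clear. The far mat is at (220,25). Closing in.

Call:
move_arm --jaw '[8.5,8.5,8.5,8.5,8.5,8.5,8.5]' --dp '[[0,0,0],[0.62,0.05,3.4],[0.62,0.05,3.4],[0,0,3.0],[0,0,3.0],[0,0,2.1],[0,0,0]]' --turn '[[-0.01,-0.01,-0.01],[0,0,0],[0,0,0],[0,0,0],[0,0,0],[0,0,0],[0,0,0]]'

```text
time_s: 5.67
position: [0.5545, 0.2797, 0.0604]
tool_rot: [[-0.867, 0.031, 0.497], [0.026, 1.0, -0.017], [-0.498, -0.002, -0.867]]
ft_force: [-0.7, -1.1, -0.4]
grip_width: 0.0847
gripper_force: 0.0
```

Call:
move_arm --jaw '[1.0,1.0,1.0,1.0,1.0,1.0,1.0,1.0,1.0,1.0]' --dp '[[0,0,0],[0,0,0],[0,0,0],[0,0,0],[0,0,0],[0,0,0],[0,0,0],[0,0,0],[0,0,0],[0,0,0]]' --turn '[[0,0,0],[0,0,0],[0,0,0],[0,0,0],[0,0,0],[0,0,0],[0,0,0],[0,0,0],[0,0,0],[0,0,0]]' --force 80

```text
time_s: 6.5
position: [0.5542, 0.2805, 0.0654]
tool_rot: [[-0.864, 0.028, 0.503], [0.024, 1.0, -0.014], [-0.503, -0.0, -0.864]]
ft_force: [-3.5, -1.0, 6.8]
grip_width: 0.0168
gripper_force: 79.1
```

Run:
```python
from plan import *
s=observe(); R=np.array(s["tool_rot"]); print(s["time_s"],s["grip_width"],s["gripper_force"],s["position"],s["ft_force"],R.round(3))
print("lift +z 12cm in tool:",(R.T@[0,0,12.]).round(2))
```

```text
6.5 0.016766171159935256 79.0584647655487 [0.55417478 0.28046231 0.06541006] [-3.51320113 -0.96731495  6.78892321] [[-0.864  0.028  0.503]
 [ 0.024  1.    -0.014]
 [-0.503 -0.    -0.864]]
lift +z 12cm in tool: [ -6.04  -0.   -10.37]
```

Call:
move_arm --jaw '[1.0,1.0,1.0,1.0,1.0,1.0,1.0]' --dp '[[-0.5,0,-0.86],[-1.7,0,-2.92],[-1.7,0,-2.92],[-1.7,0,-2.92],[0,0,0],[0,0,0],[0,0,0]]' --turn '[[0,0,0],[0,0,0],[0,0,0],[0,0,0],[-0.054,0,-0.094],[-0.054,0,-0.094],[0,0,0]]'

```text
time_s: 7.08
position: [0.5541, 0.2796, 0.1761]
tool_rot: [[-0.851, -0.18, 0.493], [-0.157, 0.984, 0.088], [-0.501, -0.002, -0.865]]
ft_force: [-0.9, -0.4, -1.8]
grip_width: 0.0171
gripper_force: 78.4
```

```bash
cat >> plan.py <<'E'
COL=np.array([.612,.0212,0]); CY=10.8
TF=None
def foot_in_tool():
    p=np.array([.55417478,.28046231,.06541006]); R=np.array([[-.864,.028,.503],[.024,1,-.014],[-.503,0,-.864]])
    T=np.eye(4); U,_,V=np.linalg.svd(R); T[:3,:3]=U@V; T[:3,3]=p
    F=np.eye(4); F[:3,:3]=Ro.from_euler('z',-1.6,degrees=True).as_matrix(); F[:3,3]=[.579,.2796,.003]
    return np.linalg.inv(T)@F
def col(l): return COL+Ro.from_euler('z',CY,degrees=True).apply(l)
def foot_now():
    s=observe(); T=np.eye(4); T[:3,:3]=s["tool_rot"]; T[:3,3]=s["position"]; return T@foot_in_tool()
def foot_plan(fs,yaw):  # tool poses putting foot origin at fs with yaw, upright
    X=foot_in_tool(); Xi=np.linalg.inv(X); Rf=Ro.from_euler('z',yaw,degrees=True).as_matrix(); out=[]
    for f in fs:
        F=np.eye(4);F[:3,:3]=Rf;F[:3,3]=f; out.append((F@Xi)[:3,3])
    plan(out,Rf@Xi[:3,:3])
E
cat > seefoot.py <<'E'
from plan import *
from fit import rect
F=foot_now(); print("pred",F[:3,3].round(4),Ro.from_matrix(F[:3,:3]).as_euler('xyz',degrees=True).round(1))
for n in("top","scene"):
    im,d=cams.get_image(n); hsv=cv2.cvtColor(im,cv2.COLOR_RGB2HSV); o=(hsv[...,0]<14)&(hsv[...,1]>150)&(d>0)
    v,u=np.nonzero(o); P=depth_pts(n,u,v,d[v,u]); L=(P-F[:3,3])@F[:3,:3]
    L=L[(abs(L[:,0])<.075)&(abs(L[:,1])<.03)&(L[:,2]>-.01)&(L[:,2]<.035)]
    if len(L)<30: print(n,len(L)); continue
    top=L[(L[:,2]>.013)&(L[:,2]<.03)]; e=top[abs(top[:,0])>.02]
    pf=np.polyfit(e[:,0],e[:,2],1)
    print(n,len(L),"local",rect(top),"top z",np.median(e[:,2]).round(4),"slope deg",np.degrees(pf[0]).round(2))
E
python3 - <<'E'
from plan import *
s=observe(); print(s["time_s"],s["grip_width"],s["gripper_force"],s["position"],s["ft_force"])
exec(open("seefoot.py").read())
foot_plan([col([0,.115,.125]),col([0,.115,.083]),col([0,.05,.083]),col([0,-.038,.083])],CY)
E
```

```text
7.0833 0.01713000065976019 78.39973568916321 [0.55405607 0.27961361 0.17607068] [-0.85732424 -0.35042977 -1.78870005]
pred [0.5784 0.2837 0.1136] [-0.1  0.1 10.4]
top 311 local (array([-1.6, -0.5]), array([118. ,  22.9]), 0.2) top z 0.0188 slope deg 0.46
scene 838 local (array([ 1.1, -2.3]), array([119. ,  25.5]), 0.7) top z 0.0196 slope deg -0.12
turn 1 [-0.009  -0.0039 -0.014 ]
  to [0.566  0.1297 0.1874] tool cm [  0.8  -14.98  -1.88] rows 4 [ 0.2   -3.745 -0.47 ]
  to [0.566  0.1297 0.1454] tool cm [2.11 0.   3.63] rows 2 [1.057 0.    1.815]
  to [0.5782 0.0658 0.1454] tool cm [ 0.  -6.5 -0. ] rows 2 [ 0.   -3.25 -0.  ]
  to [ 0.5947 -0.0206  0.1454] tool cm [ 0.  -8.8 -0. ] rows 3 [ 0.    -2.933 -0.   ]
```

Call:
move_arm --jaw '[1.0,1.0,1.0,1.0,1.0,1.0,1.0,1.0,1.0]' --dp '[[0,0,0],[0.2,-3.75,-0.47],[0.2,-3.75,-0.47],[0.2,-3.75,-0.47],[0.2,-3.75,-0.47],[0.8,0,1.3],[0.8,0,1.3],[0.4,0,0.8],[0,0,0]]' --turn '[[-0.007,0,-0.013],[0,0,0],[0,0,0],[0,0,0],[0,0,0],[0,0,0],[0,0,0],[0,0,0],[0,0,0]]'

```text
time_s: 7.93
position: [0.5657, 0.1302, 0.1462]
tool_rot: [[-0.852, -0.189, 0.488], [-0.164, 0.982, 0.093], [-0.497, -0.0, -0.868]]
ft_force: [-0.9, 0.4, -2.5]
grip_width: 0.0176
gripper_force: 79.1
```

Run:
```python
from plan import *
s=observe(); print(s["time_s"],s["position"],np.round(s["q"],1),s["ft_force"])
exec(open("seefoot.py").read())
foot_plan([col([0,.06,.083]),col([0,.04,.083]),col([0,-.038,.083])],CY)
```

```text
7.9333 [0.56568478 0.13021116 0.14624016] [  -1.2   22.3   99.7   12.3   29.3 -111.3] [-0.91541321  0.41986509 -2.46383208]
pred [0.5896 0.1346 0.0836] [-0.   0.4 10.9]
top 134 local (array([28.8,  0. ]), array([59.3, 23.3]), -0.0) top z 0.0191 slope deg -0.23
scene 818 local (array([ 2.5, -0.7]), array([118.3,  25.6]), -0.2) top z 0.0215 slope deg 0.04
turn 1 [ 0.0003 -0.0034  0.0032]
  to [0.5763 0.0756 0.1454] tool cm [ 0.23 -5.57  0.23] rows 2 [ 0.113 -2.787  0.115]
  to [0.5801 0.056  0.1454] tool cm [ 0. -2. -0.] rows 1 [ 0. -2. -0.]
  to [ 0.5947 -0.0206  0.1454] tool cm [ 0.  -7.8 -0. ] rows 2 [ 0.  -3.9 -0. ]
```

Call:
move_arm --jaw '[1.0,1.0,1.0,1.0,1.0,1.0,1.0,1.0,1.0]' --dp '[[0.1,-2.3,0.1],[0.1,-2.3,0.1],[0.03,-1.0,0.05],[0,-0.8,0],[0,-0.8,0],[0,-0.8,0],[0,-0.8,0],[0,-0.8,0],[0,-0.8,0]]' --turn '[[0,0,0],[0,0,0],[0,0,0],[0,0,0],[0,0,0],[0,0,0],[0,0,0],[0,0,0],[0,0,0]]'

```text
time_s: 8.78
position: [0.5859, 0.0273, 0.1458]
tool_rot: [[-0.849, -0.191, 0.492], [-0.166, 0.982, 0.094], [-0.501, -0.002, -0.865]]
ft_force: [0.3, 0.9, -1.4]
grip_width: 0.017
gripper_force: 79.3
```

Run:
```python
from plan import *
s=observe(); print(s["time_s"],s["position"],s["ft_force"])
F=foot_now(); print(F[:3,3],Ro.from_euler('z',-CY,degrees=True).apply(F[:3,3]-COL))
im,d=cams.get_image("scene"); save(cv2.resize(im[150:290,210:400],None,fx=4,fy=4),"pics/s2.png")
foot_plan([col([0,-.04,.082])],CY)
```

```text
8.7833 [0.58593072 0.02730692 0.14580734] [ 0.32482504  0.93219635 -1.42202509]
[0.61023131 0.03173276 0.08334179] [0.00023628 0.01067761 0.08334179]
turn 1 [-0.0011 -0.0017  0.0034]
  to [ 0.5951 -0.0226  0.1444] tool cm [ 0.12 -4.93  0.09] rows 2 [ 0.062 -2.467  0.046]
```

View pics/s2.png

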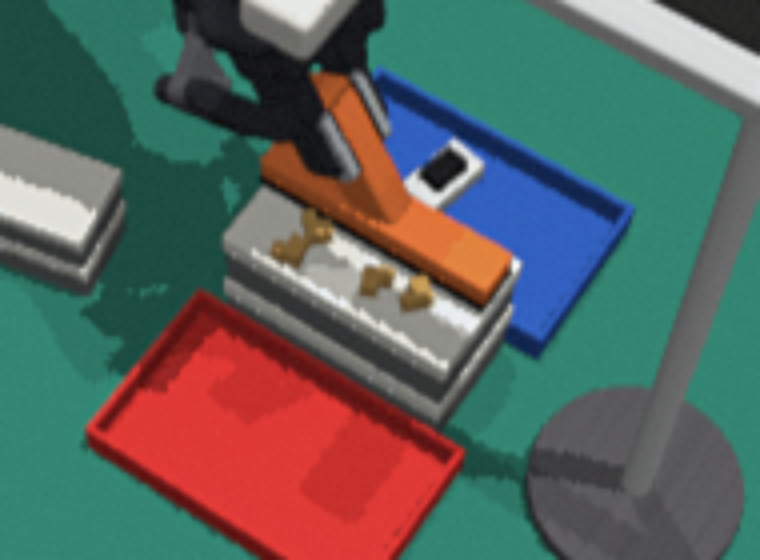

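The foot is flat on the column top, lined up with it, and is pushing all four chips towards the red tray. I carry on.

Call:
move_arm --jaw '[1.0,1.0,1.0,1.0,1.0,1.0,1.0,1.0,1.0,1.0]' --dp '[[0.03,-0.7,0.03],[0.03,-0.7,0.03],[0,-0.7,0],[0,-0.7,0],[0,-0.7,0],[0,-0.7,0],[0,-0.7,0],[0,-0.7,0],[0,0,0],[0,0,0]]' --turn '[[0,0,0],[0,0,0],[0,0,0],[0,0,0],[0,0,0],[0,0,0],[0,0,0],[0,0,0],[0,0,0],[0,0,0]]'

```text
time_s: 9.67
position: [0.5962, -0.0277, 0.1448]
tool_rot: [[-0.85, -0.19, 0.492], [-0.165, 0.982, 0.094], [-0.501, -0.002, -0.866]]
ft_force: [1.1, -0.2, -2.0]
grip_width: 0.0173
gripper_force: 79.2
```

Run:
```python
from plan import *
s=observe(); print(s["time_s"],s["position"],s["ft_force"])
F=foot_now(); print(F[:3,3],Ro.from_euler('z',-CY,degrees=True).apply(F[:3,3]-COL))
im,d=cams.get_image("scene"); save(cv2.resize(im[150:310,210:400],None,fx=3.5,fy=3.5),"pics/s3.png")
```

```text
9.6667 [ 0.59618611 -0.02771006  0.14477057] [ 1.11421927 -0.19984875 -1.99582506]
[ 0.62046284 -0.02330102  0.08229456] [-2.57159124e-05 -4.52985598e-02  8.22945631e-02]
```

View pics/s3.png

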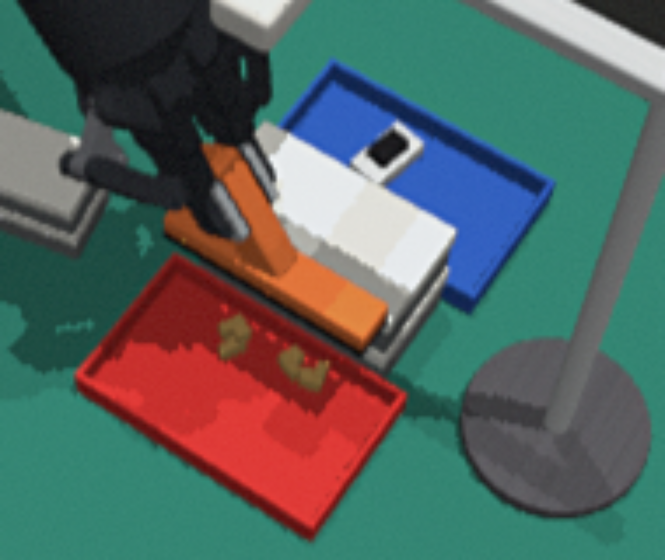

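All four chips lie in the red tray at (235,335) and (305,367), and the column top is clear. Now I take the scraper back.

Run:
```python
from plan import *
foot_plan([col([0,-.045,.1]),col([0,.115,.1])],CY)
X=foot_in_tool();Xi=np.linalg.inv(X)
Rf=Ro.from_euler('z',CY,degrees=True).as_matrix(); F=np.eye(4);F[:3,:3]=Rf;F[:3,3]=col([0,.115,.1]); T=F@Xi
# then translate (same orientation) to above mat, then turn about z
R1=Rf@Xi[:3,:3]; R2=Ro.from_euler('z',0,degrees=True).as_matrix()@Xi[:3,:3]
F2=np.eye(4);F2[:3,3]=[.588,.281,.1]; p2=(F2@Xi)[:3,3]
plan([p2],R1,p=T[:3,3],R0=R1); plan([p2],R2,p=p2,R0=R1)
```

```text
turn 1 [ 0.     -0.0028  0.0034]
  to [ 0.596  -0.0275  0.1624] tool cm [-0.88 -0.01 -1.53] rows 1 [-0.88  -0.012 -1.532]
  to [0.566  0.1297 0.1624] tool cm [-0. 16.  0.] rows 4 [-0.  4.  0.]
turn 0 [0. 0. 0.]
  to [0.5632 0.2812 0.1624] tool cm [-2.21 14.93  1.29] rows 4 [-0.553  3.734  0.322]
turn 2 [0.0474 0.     0.0815]
  to [0.5632 0.2812 0.1624] tool cm [0. 0. 0.] rows 1 [0. 0. 0.]
```

Call:
move_arm --jaw '[1.0,1.0,1.0,1.0,1.0,1.0,1.0,1.0,1.0,1.0,1.0,1.0]' --dp '[[-0.88,0,-1.53],[0,3.2,0],[0,3.2,0],[0,3.2,0],[0,3.2,0],[0,3.2,0],[-0.55,3.73,0.32],[-0.55,3.73,0.32],[-0.55,3.73,0.32],[-0.55,3.73,0.32],[0,0,0],[0,0,0]]' --turn '[[0,0,0],[0,0,0],[0,0,0],[0,0,0],[0,0,0],[0,0,0],[0,0,0],[0,0,0],[0,0,0],[0,0,0],[0.047,0,0.081],[0.047,0,0.081]]'

```text
time_s: 10.72
position: [0.5613, 0.2833, 0.1617]
tool_rot: [[-0.865, -0.003, 0.501], [-0.004, 1.0, 0.0], [-0.501, -0.002, -0.865]]
ft_force: [0.0, -0.7, -2.4]
grip_width: 0.0171
gripper_force: 79.5
```

Run:
```python
from plan import *
s=observe(); print(s["time_s"],s["position"],s["ft_force"])
exec(open("seefoot.py").read())
foot_plan([[.588,.281,.02],[.588,.281,.004]],0)
```

```text
10.7167 [0.5612756  0.28328439 0.16165891] [ 0.00285856 -0.66139253 -2.37362119]
pred [0.586  0.2831 0.0992] [-0.1  0.1  0.2]
top 300 local (array([ 4.4, -0.6]), array([107.6,  23.6]), -0.3) top z 0.019 slope deg -0.42
scene 791 local (array([ 2.2, -1.6]), array([119.4,  25.8]), -0.3) top z 0.0203 slope deg -0.15
turn 1 [ 0.0013 -0.0026  0.0059]
  to [0.5632 0.2812 0.0824] tool cm [ 3.83 -0.16  6.93] rows 2 [ 1.917 -0.082  3.464]
  to [0.5632 0.2812 0.0664] tool cm [0.8  0.   1.38] rows 1 [0.805 0.    1.383]
```

Call:
move_arm --jaw '[1.0,1.0,1.0,1.0,1.0,1.0,1.0,1.0]' --dp '[[1.3,-0.08,2.3],[1.3,-0.08,2.3],[1.23,0,2.33],[0.4,0,0.69],[0.2,0,0.34],[0.2,0,0.34],[0.03,0,0.05],[0,0,0]]' --turn '[[0,0,0],[0,0,0],[0,0,0],[0,0,0],[0,0,0],[0,0,0],[0,0,0],[0,0,0]]'

```text
time_s: 11.48
position: [0.5642, 0.2794, 0.0674]
tool_rot: [[-0.864, -0.005, 0.503], [-0.005, 1.0, 0.001], [-0.503, -0.002, -0.864]]
ft_force: [0.3, 0.0, -2.0]
grip_width: 0.017
gripper_force: 79.4
```

Run:
```python
from plan import *
s=observe(); print(s["time_s"],s["position"],s["ft_force"])
exec(open("seefoot.py").read())
```

```text
11.4833 [0.56420739 0.27941077 0.06740174] [ 0.34248292  0.02352793 -2.0107202 ]
pred [0.589  0.2793 0.005 ] [-0.1  0.   0.3]
top 260 local (array([ 4.1, -0.2]), array([108.2,  24.9]), -0.5) top z 0.0187 slope deg -0.27
scene 583 local (array([ 0.7, -1.3]), array([121.4,  27.4]), 1.0) top z 0.0205 slope deg 0.59
```

Still 1–2 mm up, so I lower until the force shows contact.

Call:
move_arm --jaw '[1.0,1.0,1.0,1.0]' --dp '[[0.05,0,0.09],[0.04,0,0.07],[0,0,0],[0,0,0]]' --turn '[[0,0,0],[0,0,0],[0,0,0],[0,0,0]]'

```text
time_s: 11.92
position: [0.564, 0.2795, 0.0655]
tool_rot: [[-0.864, -0.005, 0.503], [-0.005, 1.0, 0.001], [-0.503, -0.002, -0.864]]
ft_force: [-4.2, -0.8, 6.2]
grip_width: 0.0172
gripper_force: 80.6
```

Call:
move_arm --jaw '[2.5,4.0,8.5,8.5,8.5,8.5,8.5,8.5,8.5,8.5,8.5]' --dp '[[0,0,0],[0,0,0],[0,0,0],[0,0,0],[0,0,0],[0,0,0],[0,0,-2],[0,0,-4],[0,0,-4],[0,0,-4],[0,0,0]]' --turn '[[0,0,0],[0,0,0],[0,0,0],[0,0,0],[0,0,0],[0,0,0],[0,0,0],[0,0,0],[0,0,0],[0,0,0],[0,0,0]]'

```text
time_s: 12.83
position: [0.4927, 0.2803, 0.1921]
tool_rot: [[-0.861, -0.006, 0.509], [-0.005, 1.0, 0.005], [-0.509, 0.002, -0.861]]
ft_force: [0.1, -0.7, 0.9]
grip_width: 0.0849
gripper_force: 0.0
```

Run:
```python
from plan import *
from fit import rect
s=observe(); print(s["time_s"],s["position"],np.round(s["q"],1),s["grip_width"])
for n in("top","scene"):
    im,d=cams.get_image(n); hsv=cv2.cvtColor(im,cv2.COLOR_RGB2HSV); v,u=np.nonzero((hsv[...,0]<14)&(hsv[...,1]>150)&(d>0)); P=depth_pts(n,u,v,d[v,u])
    P=P[(abs(P[:,0]-.58)<.1)&(abs(P[:,1]-.28)<.06)]
    for a,b in((.012,.027),(.05,.1)):
        Q=P[(P[:,2]>a)&(P[:,2]<b)]; print(n,len(Q),rect(Q),np.median(Q,0).round(3))
C=np.array([.566,-.2761,.026]); R=toolR(10.6,flip=True); R0=np.array(s["tool_rot"])
pre=C-.11*R[:,2]; print(pre)
plan([[.40,.2,.2],[.40,-.2,.2],pre],R0); plan([C],R,p=pre,R0=R0)
```

```text
12.8333 [0.49270052 0.2803267  0.19213321] [ 22.3  18.9  95.9 -17.9  37.8 -56.5] 0.08487082796634512
top 340 (array([587.8, 279.3]), array([119.2,  24.9]), 0.1) [0.565 0.272 0.021]
top 228 (array([562.4, 278.9]), array([42.6, 18.4]), 1.0) [0.559 0.276 0.079]
scene 463 (array([589.9, 278.8]), array([119.9,  26.3]), 0.5) [0.597 0.275 0.023]
scene 282 (array([564.5, 277.1]), array([43.5, 17.8]), 2.0) [0.566 0.273 0.072]
[ 0.51193856 -0.28621732  0.12126279]
turn 1 [-0.0029 -0.0062  0.0004]
  to [0.4 0.2 0.2] tool cm [ 7.42 -7.89 -5.92] rows 4 [ 1.854 -1.973 -1.481]
  to [ 0.4 -0.2  0.2] tool cm [  0.18 -40.    -0.18] rows 10 [ 0.018 -4.    -0.018]
  to [ 0.5119 -0.2862  0.1213] tool cm [-5.59 -8.7  12.44] rows 5 [-1.118 -1.741  2.487]
turn 2 [-0.0444  0.0052 -0.0776]
  to [ 0.566  -0.2761  0.026 ] tool cm [ 0. -0. 11.] rows 3 [ 0.    -0.     3.667]
```

Run:
```python
from plan import *
s=observe(); q=np.array(s["q"]); R=np.array(s["tool_rot"])
def wr(q):
    e=lambda a,t: Ro.from_euler(a,t,degrees=True)
    return (e('z',q[0])*e('y',q[1]+q[2])*e('z',q[3])*e('y',q[4])*e('z',q[5])).as_matrix()
for sg in(1,-1):
    qq=q.copy(); qq[5]*=sg; qq[3]*=sg
    print(sg,(wr(qq).T@R).round(3))
    qq=q.copy(); qq[5]*=sg;print(sg,(wr(qq).T@R).round(3))
```

```text
1 [[ 0. -1. -0.]
 [ 1.  0. -0.]
 [ 0. -0.  1.]]
1 [[ 0. -1. -0.]
 [ 1.  0. -0.]
 [ 0. -0.  1.]]
-1 [[ 0.597  0.722 -0.35 ]
 [-0.793  0.597 -0.121]
 [ 0.121  0.35   0.929]]
-1 [[ 0.922  0.388  0.   ]
 [-0.388  0.922  0.   ]
 [-0.    -0.     1.   ]]
```

```bash
cat > ik.py <<'E'
from plan import *
from scipy.optimize import least_squares
e=lambda a,t: Ro.from_euler(a,t,degrees=True)
def wr(q): return (e('z',q[0])*e('y',q[1]+q[2])*e('z',q[3])*e('y',q[4])*e('z',q[5]+90)).as_matrix()
s=observe()
S=[([-79.429,21.807,74.336,0,83.858,-12.336],[.21405,-.50661,.25]),([23.1,18.7,94.3,-18.9,41.6,-53.5],[.48993,.28072,.19939]),
([-1.2,22.3,99.7,12.3,29.3,-111.3],[.56568,.13021,.14624]),(s["q"],s["position"])]
def row(q):
    a,b=np.radians(q[1]),np.radians(q[1]+q[2]); 
    return [[1,0,np.sin(a),np.sin(b),np.cos(b)],[0,1,np.cos(a),np.cos(b),-np.sin(b)]]
def wc(q,p):
    w=np.array(p)-.2387*wr(q)[:,2]; c,t=np.cos(np.radians(q[0])),np.sin(np.radians(q[0])); return [c*w[0]+t*w[1],w[2]],-t*w[0]+c*w[1]
A=np.vstack([row(q) for q,p in S]); b=np.hstack([wc(q,p)[0] for q,p in S]); k,res,_,_=np.linalg.lstsq(A,b,rcond=None)
def fk(q):
    r,z=np.array(row(q))@k; c,t=np.cos(np.radians(q[0])),np.sin(np.radians(q[0])); R=wr(q)
    return np.array([c*r-t*.1174,t*r+c*.1174,z])+.2387*R[:,2],R
lo=np.array([-178.18,-50.72,12.68,-81.47,9.98,-165.26]);hi=np.array([178.18,133.34,142.11,261.47,163.14,165.26])
def ik(p,R,q0):
    f=lambda q:(lambda P,Q: np.r_[(P-p)*10,(Q-R).ravel()])(*fk(q))
    return least_squares(f,q0,x_scale=30).x
if __name__=="__main__":
    print(k.round(4),[np.round(wc(q,p)[1],4) for q,p in S],[(fk(q)[0]-p).round(4) for q,p in S])
    for n,p,y in(("case",[.566,-.2761,.026],10.6),("casepre",[.511,-.286,.121],10.6),("col",[.612,.0212,.106],10.8),("col hi",[.612,.0212,.14],10.8)):
        for fl in(True,False):
            for q4 in(0,180):
                q=ik(np.array(p),toolR(y,flip=fl),[0,20,95,q4,40,-100 if fl else 90]); P,Q=fk(q)
                print(n,fl,q4,q.round(0),np.linalg.norm(P-p).round(4),"ok" if ((q>lo)&(q<hi)).all() else "OUT")
E
python3 ik.py
```

```text
[-0.0009  0.1286  0.5384  0.3512  0.1026] [np.float64(0.1175), np.float64(0.1173), np.float64(0.1171), np.float64(0.1175)] [array([-0.0001, -0.    ,  0.0001]), array([-0.0002,  0.    , -0.0003]), array([0.0001, 0.0003, 0.0002]), array([ 0.0001, -0.0001, -0.0001])]
case True 0 [ -46.   39.   94.   43.   38. -179.] 0.0 OUT
case True 180 [-46.  39.  94. 223. -38.   1.] 0.0 OUT
case False 0 [-46.  39.  94.  43.  38.   1.] 0.0 ok
case False 180 [-46. 119. 234.  70. 154. 105.] 0.0 OUT
casepre True 0 [ -52.   28.   96.   37.   48. -175.] 0.0 OUT
casepre True 180 [-52.  28.  96.  37.  48. 185.] 0.0 OUT
casepre False 0 [-52.  28.  96.  37.  48.   5.] 0.0 ok
casepre False 180 [-52.  28.  96.  37.  48. 365.] 0.0 OUT
col True 0 [ -14.   29.   97.   26.   29. -134.] 0.0 ok
col True 180 [-14.  29.  97. 206. -29.  46.] 0.0 OUT
col False 0 [-14.  29.  97.  26.  29.  46.] 0.0 ok
col False 180 [-14.  29.  97. 206. -29. 226.] 0.0 OUT
col hi True 0 [ -14.   26.   95.   22.   34. -130.] 0.0 ok
col hi True 180 [-14.  26.  95. 202. -34.  50.] 0.0 OUT
col hi False 0 [-14.  26.  95.  22.  34.  50.] 0.0 ok
col hi False 180 [-14.  26.  95. 202. -34. 230.] 0.0 OUT
```

Run:
```python
from plan import *
M,_,_=c2w("wrist"); cp=M[:3,3]; print("cam at",cp)
for n in("scene","top"):
    c,f=cal(n); p=np.array(c["view"])@np.r_[cp,1]; u=c["cx"]+f*p[0]/-p[2]; v=c["cy"]+f*(-p[1])/-p[2]
    im,d=cams.get_image(n); ui,vi=int(round(u)),int(round(v)); print(n,u,v,"cam depth",-p[2]); 
    if 5<ui<555 and 5<vi<415: print(d[vi-6:vi+7:3,ui-6:ui+7:3].round(3))
    if n=="scene":
        cv2.circle(im,(ui,vi),3,(255,0,255),1); y0,x0=max(0,vi-70),max(0,ui-90); save(cv2.resize(im[y0:y0+150,x0:x0+200],None,fx=4,fy=4),"pics/s4.png")
```

```text
cam at [0.36046779 0.27873472 0.25369276]
scene 304.6361413400429 -0.19539777909150757 cam depth 0.9647413830023616
top 91.39947569113463 346.33818329243445 cam depth 0.6207745137445062
[[0.46  0.464 0.465 0.469 0.475]
 [0.458 0.461 0.465 0.467 0.473]
 [0.457 0.461 0.465 0.469 0.472]
 [0.458 0.459 0.464 0.468 0.472]
 [0.457 0.46  0.462 0.468 0.471]]
```

View pics/s4.png

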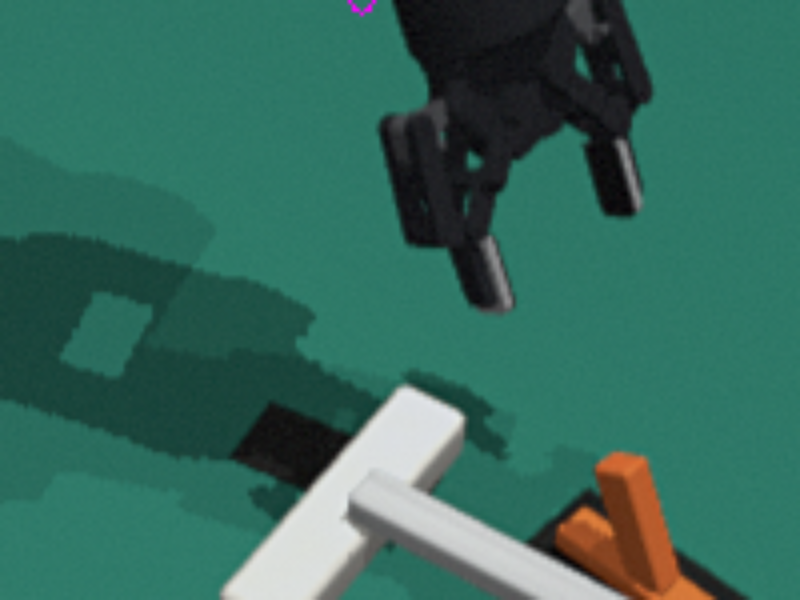

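No camera housing exists where the calibration puts the camera, and the scraper stands on its mat. With the present wrist side joint 6 would run out of range at the case, so I half-turn the tool on the way.

Call:
move_arm --jaw '[8.5,8.5,8.5,8.5,8.5,8.5,8.5]' --dp '[[0.37,-4.0,-0.36],[0.37,-4.0,-0.36],[0.37,-4.0,-0.36],[0.37,-4.0,-0.36],[0.37,-4.0,-0.36],[0.37,-4.0,-0.36],[0.37,-4.0,-0.36]]' --turn '[[0,0,0],[0,0,0],[0,0,0],[0,0,0],[0,0,0],[0,0,0],[0,0,0]]'

```text
time_s: 13.62
position: [0.4606, 0.0054, 0.1933]
tool_rot: [[-0.867, -0.004, 0.499], [-0.004, 1.0, 0.001], [-0.499, -0.001, -0.867]]
ft_force: [0.6, -0.0, 0.7]
grip_width: 0.0852
gripper_force: 0.0
```

Call:
move_arm --jaw '[8.5,8.5,8.5,8.5,8.5,8.5,8.5,8.5,8.5,8.5,8.5,8.5]' --dp '[[0,0,0],[0,0,0],[0,0,0],[0,0,0],[0,0,0],[0,0,0],[0,0,0],[0,0,0],[0,0,0],[0,0,0],[0,0,0],[0,0,0]]' --turn '[[0,0,0.12],[0,0,0.12],[0,0,0.12],[0,0,0.12],[0,0,0.12],[0,0,0.12],[0,0,0.12],[0,0,0.12],[0,0,0.12],[0,0,0.12],[0,0,0.12],[0,0,0.12]]'

```text
time_s: 14.62
position: [0.461, 0.0068, 0.193]
tool_rot: [[-0.111, 0.86, 0.498], [0.992, 0.128, 0.001], [-0.063, 0.493, -0.867]]
ft_force: [-0.8, -1.0, -0.0]
grip_width: 0.085
gripper_force: 0.0
```

Call:
move_arm --jaw '[8.5,8.5,8.5,8.5,8.5,8.5,8.5,8.5,8.5,8.5,8.5,8.5]' --dp '[[0,0,0],[0,0,0],[0,0,0],[0,0,0],[0,0,0],[0,0,0],[0,0,0],[0,0,0],[0,0,0],[0,0,0],[0,0,0],[0,0,0]]' --turn '[[0,0,0.12],[0,0,0.12],[0,0,0.12],[0,0,0.12],[0,0,0.12],[0,0,0.12],[0,0,0.12],[0,0,0.12],[0,0,0.12],[0,0,0.12],[0,0,0.12],[0,0,0.12]]'

```text
time_s: 15.62
position: [0.461, 0.0068, 0.193]
tool_rot: [[0.838, 0.223, 0.497], [0.256, -0.967, 0.001], [0.481, 0.127, -0.867]]
ft_force: [0.2, 0.7, -0.1]
grip_width: 0.0851
gripper_force: 0.0
```

Run:
```python
from plan import *
s=observe(); print(s["time_s"],s["position"],np.round(s["q"],1),s["grip_width"])
C=np.array([.566,-.2761,.026]); R=toolR(10.6); 
pre=C-.13*R[:,2]; plan([pre],R)
```

```text
15.6167 [0.46102276 0.00681923 0.19298633] [-19.    7.2 112.4  17.3  33.1  44. ] 0.08506374416453837
turn 2 [0.0453 0.0073 0.0493]
  to [ 0.5021 -0.2881  0.1386] tool cm [-3.92 29.74  4.02] rows 8 [-0.49   3.718  0.502]
```

Call:
move_arm --jaw '[8.5,8.5,8.5,8.5,8.5,8.5,8.5,8.5,8.5,8.5,8.5]' --dp '[[0,0,0],[0,0,0],[-0.49,3.72,0.5],[-0.49,3.72,0.5],[-0.49,3.72,0.5],[-0.49,3.72,0.5],[-0.49,3.72,0.5],[-0.49,3.72,0.5],[-0.49,3.72,0.5],[-0.49,3.72,0.5],[0,0,0]]' --turn '[[0.045,0.007,0.049],[0.045,0.007,0.049],[0,0,0],[0,0,0],[0,0,0],[0,0,0],[0,0,0],[0,0,0],[0,0,0],[0,0,0],[0,0,0]]'

```text
time_s: 16.53
position: [0.5042, -0.2946, 0.1387]
tool_rot: [[0.851, 0.184, 0.492], [0.162, -0.983, 0.088], [0.5, 0.005, -0.866]]
ft_force: [0.5, -0.2, 0.2]
grip_width: 0.0847
gripper_force: 0.0
```

```bash
cat > case.py <<'E'
from plan import *
from fit import rect
def casefit(n,z0=.04,near=(.566,-.276)):
    M=c2w(n); im,d=cams.get_image(n); v,u=np.nonzero(d>0); P=depth_pts(n,u,v,d[v,u],M); hsv=cv2.cvtColor(im,cv2.COLOR_RGB2HSV)[v,u]
    m=(np.hypot(P[:,0]-near[0],P[:,1]-near[1])<.085)&(abs(P[:,2]-z0)<.006)&(hsv[:,1]<80); Q=P[m]
    print(n,len(Q),rect(Q),np.median(Q,0).round(4)); return im,Q
E
python3 - <<'E'
from case import *
s=observe(); print(s["time_s"],s["position"],np.round(s["q"],1))
im,Q=casefit("wrist"); save(im,"pics/w2.png"); casefit("top"); casefit("scene")
C=np.array([.566,-.2761,.026]); plan([C],toolR(10.6))
E
```

```text
16.5333 [ 0.50417336 -0.29461196  0.13872437] [-52.8  26.   94.6  35.3  50.5   5.7]
wrist 11281 (array([ 566.3, -276.8]), array([121.8,  66.1]), 10.6) [ 0.5622 -0.2773  0.0405]
top 1704 (array([ 565.4, -276. ]), array([121.5,  67.4]), 10.4) [ 0.5649 -0.2747  0.0394]
scene 2750 (array([ 567.3, -276.1]), array([120.8,  66.6]), 10.5) [ 0.5701 -0.2768  0.0402]
turn 1 [-0.0011  0.0001  0.0056]
  to [ 0.566  -0.2761  0.026 ] tool cm [-2.000e-01  1.000e-02  1.305e+01] rows 4 [-4.900e-02  2.000e-03  3.263e+00]
```

View pics/w2.png

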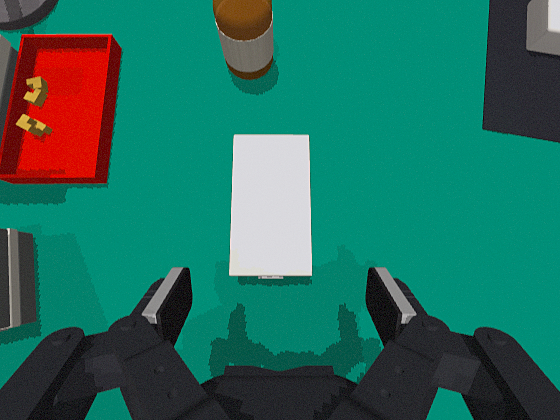

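Wrist view: the case is at (270,205), lid up, centred between the fingers. The chips are in the red tray at (35,105). Going in.

Call:
move_arm --jaw '[8.5,8.5,8.5,8.5,8.5,8.5,8.5]' --dp '[[-0.05,0,3.4],[-0.05,0,3.4],[-0.05,0,3.2],[-0.05,0,2.0],[0,0,1.0],[0,0,0],[0,0,0]]' --turn '[[0,0,0.005],[0,0,0],[0,0,0],[0,0,0],[0,0,0],[0,0,0],[0,0,0]]'

```text
time_s: 17.27
position: [0.5664, -0.2756, 0.0287]
tool_rot: [[0.85, 0.187, 0.493], [0.163, -0.982, 0.092], [0.501, 0.002, -0.865]]
ft_force: [0.3, -0.4, 0.1]
grip_width: 0.0851
gripper_force: 0.0
```

Call:
move_arm --jaw '[6.2,6.2,6.2,6.2,6.2,6.2,6.2,6.2]' --dp '[[0,0,0],[0,0,0],[0,0,0],[0,0,0],[0,0,0],[0,0,0],[0,0,0],[0,0,0]]' --turn '[[0,0,0],[0,0,0],[0,0,0],[0,0,0],[0,0,0],[0,0,0],[0,0,0],[0,0,0]]' --force 70

```text
time_s: 17.93
position: [0.5664, -0.2768, 0.0301]
tool_rot: [[0.849, 0.185, 0.495], [0.162, -0.983, 0.089], [0.503, 0.004, -0.864]]
ft_force: [-3.5, -0.2, 6.4]
grip_width: 0.0648
gripper_force: 78.1
```

Run:
```python
from case import *
s=observe(); R=np.array(s["tool_rot"]);print(s["time_s"],s["position"],R.tolist(),s["grip_width"],s["gripper_force"],s["ft_force"])
casefit("scene");casefit("top")
print((R.T@[0,0,10.]).round(2))
```

```text
17.9333 [ 0.56635736 -0.27682823  0.030145  ] [[0.8489787178078524, 0.1854281253063387, 0.4948247639869206], [0.16246669729206442, -0.9826478845491196, 0.08948579363311744], [0.5028316905092037, 0.004421010802618254, -0.86437303618469]] 0.06484376519138695 78.12425136566162 [-3.47264024 -0.24200924  6.37280368]
scene 2311 (array([ 573.3, -277.5]), array([117.3,  90.6]), -1.3) [ 0.5802 -0.2738  0.0402]
top 1105 (array([ 569.3, -274.1]), array([121. ,  90.6]), 23.0) [ 0.586  -0.2723  0.0394]
[ 5.03  0.04 -8.64]
```

Call:
move_arm --jaw '[6.2,6.2,6.2,6.2,6.2,6.2,6.2]' --dp '[[0.25,0,-0.43],[0.75,0,-1.3],[1.25,0,-2.16],[1.25,0,-2.16],[1.25,0,-2.16],[0,0,0],[0,0,0]]' --turn '[[0,0,0],[0,0,0],[0,0,0],[0,0,0],[0,0,0],[0,0,0],[0,0,0]]'

```text
time_s: 18.62
position: [0.5662, -0.2763, 0.1247]
tool_rot: [[0.849, 0.186, 0.495], [0.163, -0.983, 0.089], [0.503, 0.005, -0.865]]
ft_force: [-0.3, -0.5, -3.3]
grip_width: 0.0645
gripper_force: 78.1
```

```bash
cat >> case.py <<'E'
def case_in_tool():
    T=np.eye(4); R=np.array([[0.8489787,0.1854281,0.4948248],[0.1624667,-0.9826479,0.0894858],[0.5028317,0.004421,-0.864373]]); T[:3,:3]=R; T[:3,3]=[.56635736,-.27682823,.030145]
    F=np.eye(4);F[:3,:3]=Ro.from_euler('z',10.55,degrees=True).as_matrix();F[:3,3]=[.5663,-.2764,0]; return np.linalg.inv(T)@F
def case_now():
    s=observe(); T=np.eye(4); T[:3,:3]=s["tool_rot"]; T[:3,3]=s["position"]; return T@case_in_tool()
def case_plan(fs,yaw):
    Xi=np.linalg.inv(case_in_tool()); Rf=Ro.from_euler('z',yaw,degrees=True).as_matrix(); out=[]
    for f in fs:
        F=np.eye(4);F[:3,:3]=Rf;F[:3,3]=f; out.append((F@Xi)[:3,3])
    plan(out,Rf@Xi[:3,:3])
def tilt():
    F=case_now(); print("pred",F[:3,3].round(4),Ro.from_matrix(F[:3,:3]).as_euler('xyz',degrees=True).round(2))
    for n in("top","scene"):
        im,d=cams.get_image(n); v,u=np.nonzero(d>0); P=depth_pts(n,u,v,d[v,u]); hsv=cv2.cvtColor(im,cv2.COLOR_RGB2HSV)[v,u]
        L=(P-F[:3,3])@F[:3,:3]; m=(abs(L[:,0])<.07)&(abs(L[:,1])<.036)&(abs(L[:,2]-.04)<.008)&(hsv[:,1]<70)&(hsv[:,2]>100); L=L[m]
        if len(L)<50: print(n,len(L)); continue
        A=np.c_[L[:,:2],np.ones(len(L))]; k=np.linalg.lstsq(A,L[:,2],rcond=None)[0]; m2=abs(L[:,2]-A@k)<.003; k=np.linalg.lstsq(A[m2],L[m2,2],rcond=None)[0]
        print(n,len(L),"rect local",rect(L),"x",np.percentile(L[:,0],[.5,99.5]).round(4),"y",np.percentile(L[:,1],[.5,99.5]).round(4),"slopes deg",np.degrees(k[:2]).round(2),"z",k[2].round(4))
E
python3 - <<'E'
from case import *
s=observe(); print(s["time_s"],s["position"],s["ft_force"],s["grip_width"],s["gripper_force"])
tilt()
# re-measure column, now bare
for n in("top","scene"):
    im,d=cams.get_image(n); v,u=np.nonzero(d>0); P=depth_pts(n,u,v,d[v,u]); L=Ro.from_euler('z',-CY,degrees=True).apply(P-COL)
    m=(abs(L[:,0])<.08)&(abs(L[:,1])<.05)&(abs(L[:,2]-.08)<.006); Q=L[m]; print(n,"column local",rect(Q),np.median(Q[:,2]).round(4),np.percentile(Q[:,0],[.3,99.7]).round(4),np.percentile(Q[:,1],[.3,99.7]).round(4))
case_plan([col([0,-.12,.1]),col([0,0,.09])],CY)
E
```

```text
18.6167 [ 0.56623537 -0.27627995  0.1246582 ] [-0.33655495 -0.46722874 -3.30214833] 0.06450607961662323 78.12621474266052
pred [ 0.5662 -0.2759  0.0945] [-0.04  0.02 10.58]
top 1306 rect local (array([ 0.5, -0.1]), array([119.3,  71. ]), 0.5) x [-0.0583  0.0595] y [-0.0328  0.0337] slopes deg [-0.16 -0.03] z 0.0395
scene 2688 rect local (array([9.8, 0.3]), array([103.7,  71.8]), 1.1) x [-0.0396  0.0609] y [-0.0341  0.0335] slopes deg [-0.22  0.21] z 0.0387
top column local (array([-22.3,   0.7]), array([79., 66.]), 0.2) 0.0793 [-0.06    0.0169] [-0.032   0.0334]
scene column local (array([1.5, 0.2]), array([120.7,  67.9]), 0.3) 0.0804 [-0.058   0.0614] [-0.0331  0.0336]
turn 1 [-0.0015  0.0032 -0.0053]
  to [ 0.6345 -0.0971  0.1301] tool cm [  9.22 -16.22   4.32] rows 5 [ 1.844 -3.245  0.863]
  to [0.6121 0.0208 0.1201] tool cm [ -0.45 -12.     0.83] rows 4 [-0.113 -3.001  0.208]
```

Call:
move_arm --jaw '[6.2,6.2,6.2,6.2,6.2,6.2,6.2,6.2]' --dp '[[1.0,-1.8,0.48],[1.64,-2.88,0.77],[1.64,-2.88,0.77],[1.64,-2.88,0.77],[1.64,-2.88,0.77],[1.64,-2.88,0.77],[0,0,0],[0,0,0]]' --turn '[[-0.003,0.002,-0.007],[0,0,0],[0,0,0],[0,0,0],[0,0,0],[0,0,0],[0,0,0],[0,0,0]]'

```text
time_s: 19.48
position: [0.6349, -0.0957, 0.1296]
tool_rot: [[0.848, 0.194, 0.493], [0.171, -0.981, 0.091], [0.502, 0.007, -0.865]]
ft_force: [1.1, -0.1, -1.7]
grip_width: 0.065
gripper_force: 78.2
```

Run:
```python
from case import *
s=observe(); print(s["time_s"],s["position"],np.round(s["q"],1),s["ft_force"],s["gripper_force"])
tilt()
case_plan([col([.0006,0.0002,.09]),col([.0006,0.0002,.081])],11.0)
im,d=cams.get_image("scene"); save(cv2.resize(im[130:310,200:420],None,fx=3.3,fy=3.3),"pics/s5.png")
```

```text
19.4833 [ 0.63492128 -0.0956711   0.12959052] [-25.6  29.3  90.3  28.1  38.8  34.4] [ 1.14818914 -0.11686595 -1.71736952] 78.23586702346802
pred [ 0.6348 -0.0953  0.0994] [-0.18  0.07 11.03]
top 1127 rect local (array([4.8, 1.2]), array([111.3,  68.5]), 0.4) x [-0.0095  0.0594] y [-0.0326  0.0331] slopes deg [-0.15  0.03] z 0.0394
scene 2166 rect local (array([1.2, 0.4]), array([119.8,  70.8]), -0.3) x [-0.0511  0.0607] y [-0.0349  0.0333] slopes deg [-0.08  0.1 ] z 0.0404
turn 1 [ 0.0046  0.0009 -0.0008]
  to [0.6126 0.0211 0.1201] tool cm [ -0.34 -12.12   0.86] rows 4 [-0.086 -3.03   0.215]
  to [0.6126 0.0211 0.1111] tool cm [-0.45 -0.    0.78] rows 1 [-0.453 -0.004  0.778]
```

View pics/s5.png

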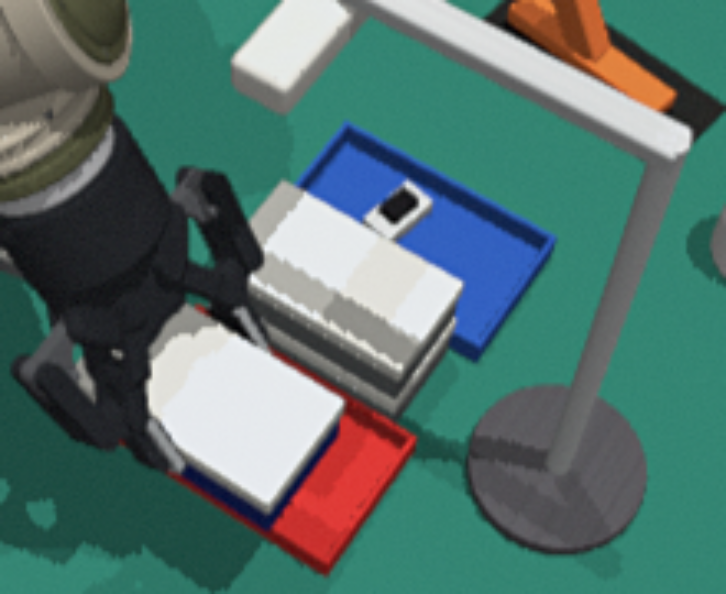

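The case is held level over the red tray, beside the clear column, and the gripper leans clear of the lamp bar. Moving in.

Call:
move_arm --jaw '[6.2,6.2,6.2,6.2,6.2,6.2,6.2,6.2]' --dp '[[-0.06,-2.0,0.14],[-0.06,-2.2,0.15],[-0.06,-2.2,0.15],[-0.06,-2.2,0.15],[-0.06,-2.0,0.15],[-0.04,-1.5,0.12],[0,0,0],[0,0,0]]' --turn '[[0.004,0,0],[0,0,0],[0,0,0],[0,0,0],[0,0,0],[0,0,0],[0,0,0],[0,0,0]]'

```text
time_s: 20.3
position: [0.6131, 0.0206, 0.1208]
tool_rot: [[0.848, 0.192, 0.494], [0.169, -0.981, 0.092], [0.503, 0.005, -0.864]]
ft_force: [0.2, -1.0, -1.7]
grip_width: 0.065
gripper_force: 78.3
```

Run:
```python
from case import *
s=observe(); print(s["time_s"],s["position"],s["ft_force"],s["gripper_force"])
tilt()
case_plan([col([.0006,0.0002,.0815])],11.0)
```

```text
20.3 [0.61312413 0.02056026 0.12075225] [ 0.21551535 -1.00942474 -1.6891912 ] 78.3396863937378
pred [0.6131 0.021  0.0906] [-5.000e-02 -1.000e-02  1.093e+01]
top 323 rect local (array([26. , -0.2]), array([68.3, 66.2]), 0.8) x [-0.0075  0.0596] y [-0.0326  0.0327] slopes deg [-0.1  -0.16] z 0.0392
scene 1730 rect local (array([2.1, 0.1]), array([118.8,  71. ]), 0.4) x [-0.0431  0.0614] y [-0.0344  0.0319] slopes deg [-0.07  0.14] z 0.0405
turn 1 [ 0.0022 -0.0008 -0.0015]
  to [0.6126 0.0211 0.1116] tool cm [-0.52 -0.15  0.77] rows 1 [-0.522 -0.149  0.773]
```

```bash
cat > flush.py <<'E'
from case import *
im,d=cams.get_image("scene"); v,u=np.nonzero(d>0); P=depth_pts("scene",u,v,d[v,u]); L=Ro.from_euler('z',-11.0,degrees=True).apply(P-col([.0006,.0002,0]))
for a,b in((.03,.06),(.06,.076),(.095,.11),(.11,.127)):
    m=(L[:,2]>a)&(L[:,2]<b)
    Y=L[m&(abs(L[:,0])<.055)&(abs(L[:,1]+.033)<.006)]; X=L[m&(abs(L[:,1])<.028)&(abs(L[:,0]-.06)<.006)]
    o=[a]
    for Q,i,j in((Y,1,0),(X,0,1)):
        if len(Q)<15: o.append((len(Q),));continue
        k=np.polyfit(Q[:,j],Q[:,i],1); g=abs(Q[:,i]-np.polyval(k,Q[:,j]))<.003; k=np.polyfit(Q[g,j],Q[g,i],1); o.append((len(Q),"med mm",(np.median(Q[:,i])*1000).round(2),"at0",(k[1]*1000).round(2),"slope deg",np.degrees(k[0]).round(2)))
    print(*o)
E
python3 flush.py
```

```text
0.03 (411, 'med mm', np.float64(-31.52), 'at0', np.float64(-31.5), 'slope deg', np.float64(-0.03)) (110, 'med mm', np.float64(59.71), 'at0', np.float64(59.81), 'slope deg', np.float64(0.09))
0.06 (191, 'med mm', np.float64(-31.87), 'at0', np.float64(-31.83), 'slope deg', np.float64(0.03)) (36, 'med mm', np.float64(60.12), 'at0', np.float64(60.08), 'slope deg', np.float64(-0.16))
0.095 (103, 'med mm', np.float64(-33.44), 'at0', np.float64(-33.57), 'slope deg', np.float64(0.22)) (53, 'med mm', np.float64(60.7), 'at0', np.float64(60.68), 'slope deg', np.float64(0.07))
0.11 (110, 'med mm', np.float64(-34.04), 'at0', np.float64(-34.48), 'slope deg', np.float64(0.67)) (49, 'med mm', np.float64(61.23), 'at0', np.float64(61.21), 'slope deg', np.float64(0.03))
```

Call:
move_arm --jaw '[6.2,6.2,6.2,6.2,6.2]' --dp '[[-0.16,-0.05,0.25],[-0.16,-0.05,0.25],[-0.1,0,0.17],[0,0,0],[0,0,0]]' --turn '[[0,0,0],[0,0,0],[0,0,0],[0,0,0],[0,0,0]]'

```text
time_s: 20.87
position: [0.6127, 0.0221, 0.1127]
tool_rot: [[0.848, 0.192, 0.494], [0.169, -0.981, 0.092], [0.503, 0.005, -0.864]]
ft_force: [-0.2, -0.8, -2.3]
grip_width: 0.0648
gripper_force: 78.3
```

Run:
```python
exec(open("flush.py").read())
s=observe(); print(s["time_s"],s["position"],s["ft_force"]); F=case_now(); print((F[:3,3]-col([.0006,.0002,.08]))*1000,Ro.from_matrix(F[:3,:3]).as_euler('xyz',degrees=True).round(2))
```

```text
0.03 (414, 'med mm', np.float64(-31.54), 'at0', np.float64(-31.58), 'slope deg', np.float64(-0.07)) (105, 'med mm', np.float64(59.8), 'at0', np.float64(59.78), 'slope deg', np.float64(-0.11))
0.06 (193, 'med mm', np.float64(-31.63), 'at0', np.float64(-31.67), 'slope deg', np.float64(0.0)) (39, 'med mm', np.float64(60.22), 'at0', np.float64(60.08), 'slope deg', np.float64(-0.18))
0.095 (89, 'med mm', np.float64(-30.96), 'at0', np.float64(-31.05), 'slope deg', np.float64(0.2)) (43, 'med mm', np.float64(60.22), 'at0', np.float64(60.23), 'slope deg', np.float64(0.08))
0.11 (194, 'med mm', np.float64(-31.77), 'at0', np.float64(-33.33), 'slope deg', np.float64(3.02)) (162, 'med mm', np.float64(59.01), 'at0', np.float64(59.21), 'slope deg', np.float64(0.43))
20.9167 [0.61274209 0.02207003 0.11291727] [ 0.60876554  0.00615192 -2.34951203]
[0.14477316 0.96853852 2.77195727] [-0.04 -0.02 10.95]
```

Call:
move_arm --jaw '[6.2,6.2,6.2,6.2,6.2]' --dp '[[0,0.05,0],[-0.05,0,0.09],[-0.05,0,0.08],[0,0,0],[0,0,0]]' --turn '[[0,0,0],[0,0,0],[0,0,0],[0,0,0],[0,0,0]]'

```text
time_s: 21.33
position: [0.6127, 0.0217, 0.1109]
tool_rot: [[0.848, 0.192, 0.495], [0.169, -0.981, 0.092], [0.503, 0.005, -0.864]]
ft_force: [0.2, 0.2, -2.5]
grip_width: 0.0649
gripper_force: 78.3
```

Run:
```python
from case import *
s=observe(); print(s["time_s"],s["position"],s["ft_force"]); F=case_now(); print(Ro.from_euler('z',-11,degrees=True).apply(F[:3,3]-col([.0006,.0002,.08]))*1000,Ro.from_matrix(F[:3,:3]).as_euler('xyz',degrees=True).round(2))
# image-based: wrist & scene edges by colour, fine bands
for n in("scene",):
    acc={}
    for rep in range(4):
        im,d=cams.get_image(n); v,u=np.nonzero(d>0); P=depth_pts(n,u,v,d[v,u]); L=Ro.from_euler('z',-11.0,degrees=True).apply(P-col([.0006,.0002,0]))
        for z in np.arange(.03,.125,.008):
            m=(L[:,2]>z)&(L[:,2]<z+.008)
            acc.setdefault(round(z,3),[[],[]])[0].extend(L[m&(abs(L[:,0])<.05)&(abs(L[:,1]+.033)<.005),1]); acc[round(z,3)][1].extend(L[m&(abs(L[:,1])<.028)&(abs(L[:,0]-.06)<.005),0])
    for z,a in acc.items(): print(z,[(len(x),(np.median(x)*1000).round(2)) for x in a if x])
```

```text
21.3333 [0.61274962 0.0217099  0.11093365] [ 0.15841128  0.16696042 -2.47616172]
[0.26346007 0.57013454 0.7883607 ] [-0.04 -0.02 10.96]
0.03 [(377, np.float64(-32.15)), (99, np.float64(60.42))]
0.038 [(477, np.float64(-31.36)), (154, np.float64(59.75))]
0.046 [(366, np.float64(-31.21)), (95, np.float64(59.51))]
0.054 [(397, np.float64(-31.17)), (111, np.float64(59.42))]
0.062 [(317, np.float64(-31.45)), (51, np.float64(59.99))]
0.07 [(383, np.float64(-32.18)), (113, np.float64(60.43))]
0.078 [(363, np.float64(-31.52)), (113, np.float64(60.14))]
0.086 [(212, np.float64(-31.41)), (112, np.float64(60.23))]
0.094 [(170, np.float64(-31.19)), (117, np.float64(60.3))]
0.102 [(149, np.float64(-31.59)), (56, np.float64(60.4))]
0.11 [(230, np.float64(-32.44)), (111, np.float64(61.25))]
0.118 [(371, np.float64(-31.54)), (468, np.float64(58.45))]
```

Comparing the faces band by band, y is flush and x is about 0.6 mm too far. I correct that and set it down.

Call:
move_arm --jaw '[6.2,6.2,6.2,6.2,6.2]' --dp '[[-0.05,-0.01,-0.03],[-0.03,0,0.05],[-0.02,0,0.04],[0,0,0],[0,0,0]]' --turn '[[0,0,0],[0,0,0],[0,0,0],[0,0,0],[0,0,0]]'

```text
time_s: 21.95
position: [0.6122, 0.0217, 0.1102]
tool_rot: [[0.847, 0.192, 0.495], [0.169, -0.981, 0.092], [0.503, 0.005, -0.864]]
ft_force: [-1.8, -0.9, 2.1]
grip_width: 0.0647
gripper_force: 78.8
```

Call:
move_arm --jaw '[6.2,6.2,6.2,7.0,7.8,8.5,8.5,8.5,8.5]' --dp '[[0,0,0],[0,0,0],[0,0,0],[0,0,0],[0,0,0],[0,0,0],[0,0,0],[0,0,0],[0,0,0]]' --turn '[[0,0,0],[0,0,0],[0,0,0],[0,0,0],[0,0,0],[0,0,0],[0,0,0],[0,0,0],[0,0,0]]' --force 20

```text
time_s: 22.7
position: [0.6123, 0.0216, 0.11]
tool_rot: [[0.847, 0.192, 0.495], [0.169, -0.981, 0.092], [0.503, 0.005, -0.864]]
ft_force: [0.0, -0.5, 0.5]
grip_width: 0.0848
gripper_force: 0.0
```

```bash
cat > bands.py <<'E'
from case import *
acc={}
for rep in range(4):
    im,d=cams.get_image("scene"); v,u=np.nonzero(d>0); P=depth_pts("scene",u,v,d[v,u]); L=Ro.from_euler('z',-11.0,degrees=True).apply(P-col([.0006,.0002,0]))
    for z in np.arange(.03,.118,.008):
        m=(L[:,2]>z)&(L[:,2]<z+.008); a=acc.setdefault(round(z,3),[[],[]])
        a[0].extend(L[m&(abs(L[:,0])<.05)&(abs(L[:,1]+.033)<.005)]); a[1].extend(L[m&(abs(L[:,1])<.028)&(abs(L[:,0]-.06)<.005)])
for z,(a,b) in acc.items():
    a=np.array(a);b=np.array(b); print(z,(np.median(a[:,1])*1000).round(2),"slope",np.degrees(np.polyfit(a[:,0],a[:,1],1)[0]).round(2),"|",(np.median(b[:,0])*1000).round(2),"slope",np.degrees(np.polyfit(b[:,1],b[:,0],1)[0]).round(2))
s=observe(); print(s["time_s"],s["position"],s["ft_force"],s["grip_width"])
E
python3 bands.py
```

```text
0.03 -32.14 slope -0.05 | 60.4 slope 0.11
0.038 -31.34 slope 0.01 | 59.6 slope -0.06
0.046 -31.26 slope 0.03 | 59.45 slope -0.07
0.054 -31.34 slope -0.02 | 59.45 slope 0.11
0.062 -31.52 slope 0.11 | 59.71 slope 0.25
0.07 -32.27 slope 0.1 | 60.52 slope -0.09
0.078 -31.48 slope -0.14 | 59.52 slope -0.2
0.086 -31.25 slope 0.31 | 59.23 slope -0.09
0.094 -31.31 slope -0.07 | 59.23 slope 0.09
0.102 -31.46 slope -0.29 | 59.5 slope -0.26
0.11 -32.23 slope -0.01 | 60.22 slope 0.21
22.9 [0.61221992 0.02164378 0.10997711] [ 0.16122254 -0.21475671  1.10220245] 0.08511717526710139
```

The case is flush to within about 0.3 mm. Withdrawing along the tool axis.

Call:
move_arm --jaw '[8.5,8.5,8.5,8.5,8.5,8.5,8.5,8.5,8.5,8.5]' --dp '[[0,0,-1],[0,0,-2],[0,0,-2.5],[0,0,-2.5],[-3,0,-1.7],[-3,0,-1.7],[-3,0,-1.7],[-3,0,-1.7],[0,0,0],[0,0,0]]' --turn '[[0,0,0],[0,0,0],[0,0,0],[0,0,0],[0,0,0],[0,0,0],[0,0,0],[0,0,0],[0,0,0],[0,0,0]]'

```text
time_s: 23.73
position: [0.4363, -0.0126, 0.1783]
tool_rot: [[0.847, 0.19, 0.496], [0.167, -0.982, 0.091], [0.504, 0.006, -0.864]]
ft_force: [1.5, -0.4, -0.4]
grip_width: 0.0849
gripper_force: 0.0
```

Run:
```python
exec(open("bands.py").read())
print(np.round(s["q"],1)); save(cv2.resize(im[80:400,180:480],None,fx=1.85,fy=1.85),"pics/s6.png")
```

```text
0.03 -32.2 slope -0.02 | 60.46 slope -0.22
0.038 -31.46 slope 0.02 | 59.68 slope -0.16
0.046 -31.22 slope 0.05 | 59.44 slope 0.16
0.054 -31.22 slope -0.1 | 59.48 slope -0.13
0.062 -31.58 slope -0.09 | 59.88 slope 0.22
0.07 -32.21 slope -0.07 | 60.41 slope 0.13
0.078 -31.48 slope 0.02 | 59.49 slope -0.02
0.086 -31.32 slope -0.0 | 59.29 slope 0.05
0.094 -31.27 slope 0.08 | 59.3 slope -0.17
0.102 -31.51 slope -0.01 | 59.54 slope -0.16
0.11 -32.23 slope 0.02 | 60.19 slope -0.28
23.9333 [ 0.4381052  -0.01233582  0.17780916] [-0.72058238 -0.88855173 -0.10752472] 0.0848973266307619
[-27.6   6.8 116.7  31.8  36.2  28.7]
```

View pics/s6.png

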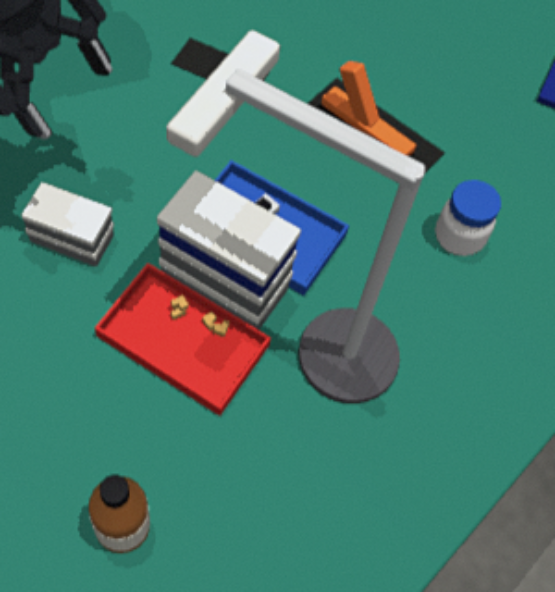

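The case sits flush on the column, lid up. The chips are in the red tray, the scraper stands on its mat, and the bottle, jar and part are in place. Handing in.

```bash
python3 -c "
from rig import ticket
print(ticket.close_job())"
```

```text
the job is handed in; nothing more can be done
None
```

I handed the job in with the whole task done in about 24 s: the four chips are in the red scrap tray, the scraper stands upright on its mat, and the blue case is right way up and flush on the column to within about 0.3 mm; no verdict came back.

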